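Frother ready in the mug

TASK

The hand milk frother in its stand has just been given fresh batteries and its battery cap still stands open: push the cap fully shut while the frother stands there, so that the cells stay in. Then draw the frother up out of its stand and bring its whisk down inside the empty mug, the frother leaning about 35 to 40 degrees from upright as for frothing and the whisk near the middle of the mug, well below the rim and clear of the bottom and walls. Finish while still holding it there, carried by the gripper alone; leave the mug and everything else standing where it is.

Things in the scene. Friction and masses are not known exactly. Their poses are not given: they have to be found in the camera images.
- frother: Battery milk frother, 196 mm long, 0.13 kg, upright in the stand, whisk down, at any yaw. Origin: lower end of the whisk; z runs up the axis, x from the axis to the cap's hinge. Along z: whisk 19 mm across at 0-4 mm, shaft 4 mm thick to 68, round collar 28 mm across 75-107 (sits in the sleeve), round black handle 33 mm across 107-190, shut cap to 195. Grasp the handle from above at about 165 mm
- battery_cap (a joint): angle of the round metal battery cap (33 mm across, 6 mm thick) on the handle's upper end, rad: 0 shut, 1.6 standing up, 2.1 largest; starts at 1.5 to 2.0. Stiff by friction (0.004 N m), stays where it is left. Pushed from behind the hinge it folds over the handle; 5 N on top shuts it
- cap_hinge (a point): the hinge line of the battery cap, at the rim of the handle's upper end: 15.5 mm from the frother's axis along its x, 191 mm up its z
- cap_lip (a point): the small lip on the cap's free edge, 33 mm from the hinge line; when the cap is open it stands about 33 mm above the hinge
- stand: Frother stand, immovable: round black foot 100 mm across and 12 mm high, with a bent steel rod on its x side carrying a steel sleeve. Origin: centre of the foot's underside on the worktop, right under the sleeve's axis; z up
- mug: The empty two-tone mug, 82 mm across, 97 mm high, 0.25 kg, loose. Origin on the worktop, 15 mm from the mug's axis towards the ear (the mug's axis is at +15 mm along its y, the ear sticks out to -y by 57 mm); z up
- mug_mouth (a point): centre of the mug's mouth, on its axis, at rim height (97 mm). The mouth is 72 mm across inside (count on 60 mm free), the inner bottom lies 90 mm below this point. Turns with the mug
- teaspoon: Bystander: metal teaspoon, 139 mm long, lying on the worktop. Origin: centre of its underside
- old_cells: Bystander: two spent small cells side by side, 46x21x10 mm in all, lying on the worktop. Origin: centre of their underside
- sleeve_top (a point): centre of the sleeve's upper face, 127 mm above the worktop. Sleeve 34 mm high, 40 mm across, with a round hole of 30.6 mm right through; the frother's collar hangs in it and the handle's shoulder rests on this face. The whisk is clear of the sleeve once raised by 107 mm
Things that resemble listed ones, but are neither listed nor needed, are in the scene too. There is more than one size of the frother; the job needs the larger.

How it is judged:
By the outcome, as a careful person would: the job done as asked, in the order asked, and still so for the second after the job is handed in, while the arm keeps its last pose, push and grip.
It also fails if it takes over 51 s, if anything falls off the work surface, if the arm or the gripper's body presses on something with over 40 N, if the wrist force passes 120 N, or if a joint passes its speed limit or range.

ROBOT

A 6-joint arm with a two-finger parallel gripper is mounted at the origin on a cart in front of the work surface, level with it; the furniture and walls round the work are solid. World frame = base frame: x ahead of the robot, y to its left, z up, the work surface at z = 0. Lengths are in m, angles in rad, forces in N, time in s.
With the tool pointing down it reaches from about 0.375 to 0.9 m from the base axis. Payload 3.1 kg.
Tool frame: the origin (TCP) lies between the finger pads; the fingertips stand manip.finger_overhang ahead of it and the grasp point (between the pads) lies 5 mm behind it (manip.finger_overhang is the distance from the TCP to the fingertips, in m); z points along the fingers, y is the line along which they close (so a half turn about z gives the same grasp; the last joint's range is limited). The gripper opens to 85 mm and grips with 20 to 120 N. Pads are 22 mm wide; open, the fingers measure 114 mm over their backs; the gripper's body (76 mm by 85 mm) begins 54 mm behind the grasp point. The pads swing forward as they close: fully open they stand 13 mm farther back than shut.
Start: joints at [1.131, 0.527, 1.433, -0, 1.181, -0.178], TCP at [0.161, 0.604, 0.245] pointing down, gripper open.
Joint ranges: [-3.08, 3.08], [-0.75, 2.2], [0.22, 2.44], [-1.43, 4.57], [0, 2.65], [-2.85, 2.85]. Speed limits (rad/s): [2.79, 2.79, 3.14, 3.14, 3.14, 3.14].

INTERFACE

Orientations are given as a unit quaternion [x, y, z, w].
In Python, from station import manip gives the robot as it stands.
- The arm moves only by the tool drive_tool, never from a script. Its argument "plan" is a list of rows, each a list of 7 numbers: the shift along the tool's x, y, z in m, then the turn, a rotation vector about the tool's x, y, z in degrees, then the opening, from -1 (shut) to 1 (fully open). In form: [[x, y, z, wx, wy, wz, gripper], ...]. A call has 1 to 10 rows; each row shifts and turns the commanded pose from where the row before left it, along the tool's axes as they then stand; what a row does not reach is not made up. A row lasts 1/10 s, in which the tool goes at most 50 mm and 8.59 degrees, less where a joint would pass 70% of its speed; a pose out of reach is approached as far as the arm can. A call is refused whole if a number of a shift passes 0.05 or a number of a turn 8.59, either way. A call with a gripper value outside its range is refused whole. The fingers move at their own pace and stop on an object; "newtons" is the grip in N (left out, the last holds). Time passes only in rows, so rows that do not move let the fingers close. It gives the time, the measured TCP pose, the force, the opening and the grip force at its end, in the units of the state.
- manip.sense(): the state, without advancing time (a new reading comes with each control period).
- manip.snapshot(name): name is "side" or "top"; returns a dict with "image" (480x640x3 uint8, red, green, blue), "z_map" (480x640 float32, m along the optical axis (not along the pixel's ray), 0 where there is no reading), "fov_y" (degrees; the focal length in pixels is half the picture's height over the tangent of half this angle, whatever the lens; pixels are square), "cx", "cy" (the principal point, pixels), "extrinsics" (4x4, takes a point from camera to world coordinates). Camera axes: x right, y up, looking along -z (the intrinsics and any distortion apply to the point x, -y, -z); pixel columns grow to the right and rows downward; lengths in m; the calibration is good to about 2 mm. A picture is of the moment at which its call begins.
- manip.sign_off(): hands the job in; it is judged then, once.
The state is a dict: "t": time; "q": joint angles; "qd": joint speeds; "tau": joint torques, N m; "tcp_pos": TCP position; "tool_rot": TCP orientation; "force": force on the tool from outside, world axes, zero at the start; "ft_torque": the same for the moment, N m; "finger_gap": opening from 0.0 (shut) to 1.0 (fully open); "gripper_force": force on a finger pad.
Only numpy, scipy, OpenCV 4.12 (cv2) and the standard library are available. Lean on these libraries where they do the work, as an engineer would, in place of code of your own. Each camera call takes 0.05 s, during which the arm holds its last target. There are 200 camera calls.

## Working session

There is one attempt and no reset: what is moved stays moved. The work goes in short steps, Python scripts to look and compute and a tool call to move; the robot and the scene stay as the last step left them, time stands still between calls to the robot, and variables do not carry over. Pictures are saved under pics/ and viewed, at most 10 in all, crops included, and the job is handed in when it is done.

Besides the shell and the picture viewer there is one more tool, called after "Emit:" as name(argument=value, ...) on one line, values as JSON. drive_tool: Moves the arm, as the interface text tells. Its arguments: {"type":"object","properties":{"plan":{"type":"array"},"newtons":{"type":"number"}},"required":["plan"]}

```bash
ls; mkdir -p pics
cat > h.py <<'E'
import numpy as np, cv2
from station import manip
def snap(n):
    s=manip.snapshot(n); s['f']=240/np.tan(np.radians(s['fov_y'])/2); return s
def pts(s,uv):
    "pixels (N,2) with z_map -> world"
    uv=np.atleast_2d(uv); z=s['z_map'][uv[:,1].astype(int),uv[:,0].astype(int)]
    c=np.c_[(uv[:,0]-s['cx'])/s['f']*z,-(uv[:,1]-s['cy'])/s['f']*z,-z]
    return c@s['extrinsics'][:3,:3].T+s['extrinsics'][:3,3]
def cloud(s):
    v,u=np.mgrid[:480,:640]; return pts(s,np.c_[u.ravel(),v.ravel()]).reshape(480,640,3)
E
python3 - <<'E'
from h import *
st=manip.sense(); print({k:np.round(v,3) for k,v in st.items()}, manip.finger_overhang)
for n in('side','top'):
    s=snap(n); cv2.imwrite(f'pics/{n}0.png',s['image'][:,:,::-1]); np.savez(f'{n}0.npz',**s)
    print(n,{k:v for k,v in s.items() if k not in('image','z_map')}, (s['z_map']==0).mean())
E
```

```text
pics
{'t': np.float64(0.0), 'q': array([ 1.132,  0.528,  1.434, -0.   ,  1.181, -0.179]), 'qd': array([ 0.001, -0.001,  0.002,  0.   , -0.   , -0.   ]), 'tau': array([ 0.0000e+00, -4.4236e+01, -1.7803e+01, -0.0000e+00,  8.0000e-03,
        0.0000e+00]), 'tcp_pos': array([0.161, 0.603, 0.244]), 'tool_rot': array([ 0.13 ,  0.992, -0.001, -0.   ]), 'force': array([-0.247, -0.619,  0.203]), 'ft_torque': array([-0.017, -0.034,  0.013]), 'gripper_force': np.float64(0.0), 'finger_gap': np.float64(1.002)} 0.014
side {'fov_y': 55.90038527879546, 'cx': 322.5302813235376, 'cy': 236.5367428670616, 'extrinsics': array([[-0.99999197,  0.00255011,  0.00309097,  0.47514684],
       [ 0.00180111, -0.40301375,  0.91519215,  1.04982875],
       [ 0.00357954,  0.91519037,  0.40300592,  0.58860398],
       [ 0.        ,  0.        ,  0.        ,  1.        ]]), 'f': np.float64(452.3224956434742)} 0.003997395833333334
top {'fov_y': 53.85005195925926, 'cx': 315.8789433258301, 'cy': 236.15566595425514, 'extrinsics': array([[ 0.015133  ,  0.99347202, -0.11306786,  0.40327451],
       [-0.99988061,  0.01468247, -0.00481629,  0.00492574],
       [-0.00312473,  0.11312725,  0.99357559,  1.10306147],
       [ 0.        ,  0.        ,  0.        ,  1.        ]]), 'f': np.float64(472.5541679320101)} 0.004036458333333334
```

View pics/side0.png

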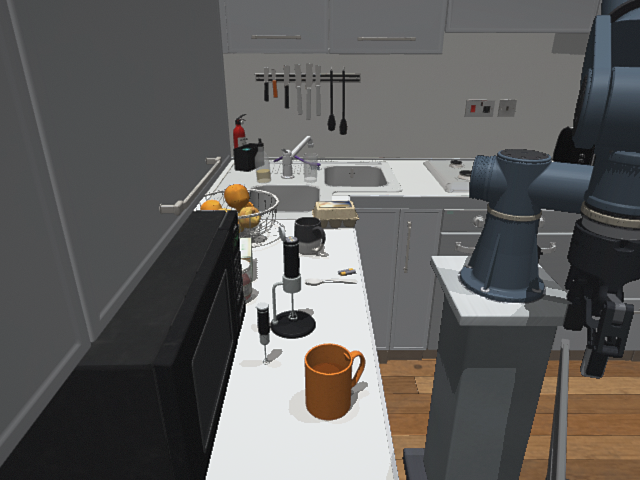

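View pics/top0.png

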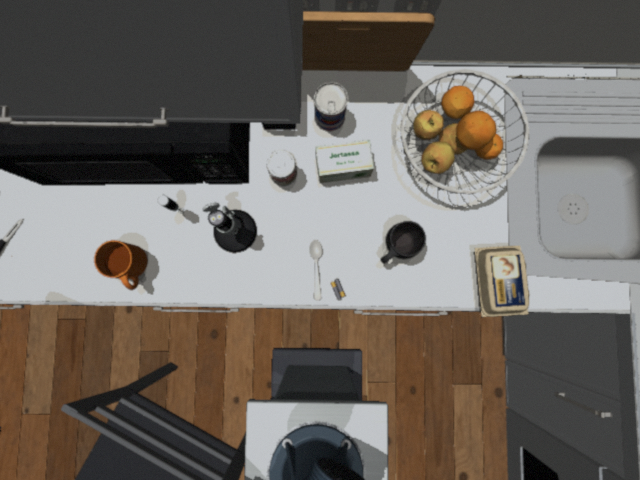

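Side: large frother in its stand at (291,270), small look-alike at (263,325), orange mug (328,380), dark mug (308,235). Top: large frother (220,222), small (167,203), orange mug (120,262), dark mug (405,240), teaspoon (317,270), cells (338,289). One close crop will settle the choices.

Run:
```python
from h import *
a=cv2.imread('pics/side0.png');b=cv2.imread('pics/top0.png')
def c(i,x,y,w,h):return cv2.resize(i[y:y+h,x:x+w],(266,300) ,interpolation=cv2.INTER_CUBIC)
r=lambda l:np.hstack(l)
cv2.imwrite('pics/crop0.png',np.vstack([r([c(a,260,225,62,70),c(a,285,208,53,60),c(a,290,335,80,90)]),r([c(b,190,190,71,80),c(b,370,205,71,80),c(b,85,220,71,80)])]))
```

```text
(no output)
```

View pics/crop0.png

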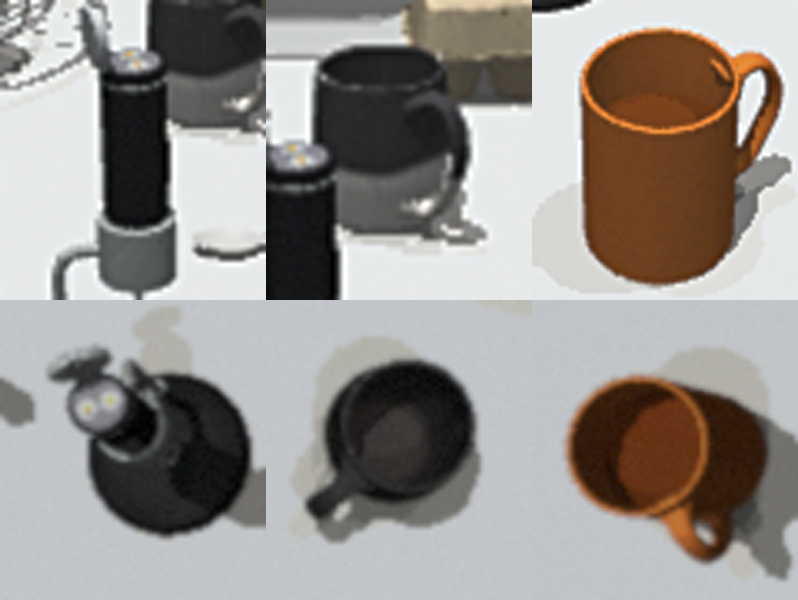

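The crop shows the larger frother in the stand (cells visible, cap standing on its upper-left side in the top view, about (211,207)). The dark-over-grey mug at (405,240) is the two-tone one; the orange mug and the small frother are decoys. Next, the measurements.

```bash
cat > m.py <<'E'
from h import *
import sys
def load(n): return dict(np.load(f'{n}0.npz'))
def circ(P):
    A=np.c_[2*P[:,:2],np.ones(len(P))]; x=np.linalg.lstsq(A,(P[:,:2]**2).sum(1),rcond=None)[0]
    return x[:2],np.sqrt(x[2]+x[:2]@x[:2])
E
python3 - <<'E'
from m import *
S=load('side');T=load('top')
ct,cs=cloud(T),cloud(S)
reg=lambda c,x0,x1,y0,y1,u: c[y0:y1,x0:x1].reshape(-1,3)
P=reg(ct,190,262,190,255,0); Q=reg(cs,262,325,222,345,0)
for n,X in(('top',P),('side',Q)):
    print(n)
    for lo,hi in((.195,.204),(.204,.212),(.212,.222),(.222,.235),(.235,.26),(.12,.13),(.13,.19),(.008,.016)):
        p=X[(X[:,2]>lo)&(X[:,2]<hi)]
        if len(p): print(lo,len(p),p.min(0).round(3),p.max(0).round(3),np.median(p,0).round(4))
# foot by circle fit on top view points
p=P[(P[:,2]>.006)&(P[:,2]<.018)]; print('foot',p.mean(0))
for n,X in(('top',reg(ct,375,432,212,272,0)),('side',reg(cs,286,330,212,262,0))):
    p=X[(X[:,2]>.088)&(X[:,2]<.115)&(X[:,0]<.7)]; print('mug',n,len(p),circ(p),p.min(0),p.max(0),np.median(p[:,2]))
    q=X[(X[:,2]>.02)&(X[:,2]<.085)]; print(q.min(0),q.max(0))
h=cv2.cvtColor(T['image'],cv2.COLOR_RGB2HSV)
w=reg(ct,280,300,200,260,0); print('table',np.median(w,0)[2], np.median(reg(cs,255,280,380,440,0)[:,2]))
for n,c,b in(('side',cs,(262,325,222,300)),):
  for v in range(222,262,2): 
    r=c[v,270:312]; print(v,' '.join(f'{1000*a[0]:.0f},{1000*a[1]:.0f},{1000*a[2]:.0f}' for a in r[::3] if .3<a[0]<.8 and a[1]>.1 and a[2]>.1))
E
```

```text
top
0.195 16 [0.523 0.185 0.195] [0.546 0.214 0.204] [0.5284 0.1886 0.1986]
0.204 179 [0.522 0.185 0.204] [0.553 0.217 0.212] [0.5371 0.2008 0.2101]
0.212 69 [0.523 0.187 0.212] [0.557 0.214 0.222] [0.5423 0.2003 0.2129]
0.222 42 [0.547 0.193 0.222] [0.562 0.223 0.235] [0.553  0.2056 0.2297]
0.235 56 [0.548 0.196 0.235] [0.561 0.22  0.247] [0.5547 0.2077 0.2401]
0.12 65 [0.518 0.182 0.12 ] [0.554 0.218 0.13 ] [0.5271 0.1906 0.1271]
0.13 114 [0.52  0.185 0.13 ] [0.556 0.208 0.19 ] [0.529  0.1885 0.161 ]
0.008 853 [0.488 0.152 0.008] [0.585 0.289 0.016] [0.5271 0.1911 0.0115]
side
0.195 63 [0.523 0.2   0.195] [0.553 0.219 0.204] [0.5381 0.2136 0.1994]
0.204 103 [0.523 0.188 0.204] [0.557 0.22  0.211] [0.5367 0.2074 0.2086]
0.212 23 [0.548 0.2   0.213] [0.561 0.222 0.222] [0.554  0.2164 0.2181]
0.222 40 [0.547 0.196 0.222] [0.563 0.224 0.235] [0.5534 0.2183 0.2281]
0.235 25 [0.549 0.2   0.235] [0.56  0.219 0.245] [0.5555 0.2124 0.2394]
0.12 132 [0.52  0.197 0.12 ] [0.584 0.343 0.13 ] [0.5445 0.2163 0.1249]
0.13 444 [0.521 0.196 0.13 ] [0.586 0.342 0.19 ] [0.5388 0.2142 0.1576]
0.008 697
[... 986 characters left out ...]
543,206,209 537,207,209 531,207,209 525,205,209
242 549,211,207 542,216,209 536,217,210 530,214,208 524,210,206
244 549,213,203 542,215,204 536,217,205 530,215,204 525,209,201
246 549,211,198 542,216,200 536,216,200 530,214,199 525,208,196 475,1050,589
248 549,213,194 543,214,195 536,219,197 530,216,196 525,209,193
250 549,215,191 543,215,191 536,217,192 530,215,191 525,210,189
252 549,213,185 543,216,187 537,217,187 531,212,185 525,207,183
254 550,211,180 543,218,183 537,218,183 531,215,182 525,208,178
256 550,212,175 543,217,178 537,214,176 531,213,176 525,210,175
258 550,213,171 543,215,173 537,219,174 531,215,173 525,210,170
260 550,213,167 543,215,168 537,215,168 531,213,167 525,210,165
```

Run:
```python
from m import *
S=load('side');T=load('top')
ct,cs=cloud(T),cloud(S)
def hull(p):
    h=cv2.convexHull((p[:,:2]*1e3).astype(np.float32)); c,r=cv2.minEnclosingCircle(h); return np.array(c),r
P=ct[190:255,190:262].reshape(-1,3);Q=cs[222:345,262:325].reshape(-1,3);Q=Q[(Q[:,0]>.45)&(Q[:,0]<.62)&(Q[:,1]>.12)&(Q[:,1]<.26)]
for n,X in(('t',P),('s',Q)):
    f=X[(X[:,2]>.007)&(X[:,2]<.016)&(X[:,1]<.26)]; print(n,'foot',circ(cv2.convexHull(f[:,:2].astype(np.float32))[:,0])if n=='t' else hull(f))
    t=X[(abs(X[:,2]-.2085)<.004)]; e=t[t[:,0]<.55]; print(' disc',hull(e),np.median(e[:,2]))
    c=X[(X[:,2]>.216)]; m=c.mean(0);u,s,v=np.linalg.svd(c-m);print(' cap',m.round(4),v[2].round(3),np.degrees(np.arctan2(v[2][1],v[2][0])),s,c[:,2].max())
H=Q[(Q[:,2]>.14)&(Q[:,2]<.19)]; print('handle side fit',circ(H))
M=ct[100:195,0:255]; 
for r in range(60,196,8): print(r,[tuple((ct[r,c]*1e3).round().astype(int)) for c in(120,190,235,290)])
for b in((90,150,230,295,'orange'),(155,185,190,220,'small')):
    X=ct[b[2]:b[3],b[0]:b[1]].reshape(-1,3);X=X[X[:,2]>.03];print(b[4],X.min(0),X.max(0))
```

```text
t foot (array([0.5506437 , 0.19942773]), np.float64(0.05590658296532414))
 disc (array([537.75286865, 201.45195007]), 16.469240188598633) 0.21032355701903244
 cap [0.5315 0.1767 0.364 ] [-0.919 -0.318 -0.233] -160.89748264704804 [3.63822835 0.08930236 0.03548031] 1.1030614741835492
s foot (array([538.09887695, 202.27516174]), 48.080013275146484)
 disc (array([537.37548828, 202.64112854]), 17.39032745361328) 0.2087038199733673
 cap [0.5544 0.2138 0.23  ] [-0.869 -0.495 -0.011] -150.3025361068787 [0.07515336 0.06713126 0.01386734] 0.24473391041256465
handle side fit (array([0.53835977, 0.20123682]), np.float64(0.015413777873810222))
60 [(np.int64(681), np.int64(252), np.int64(551)), (np.int64(681), np.int64(165), np.int64(552)), (np.int64(682), np.int64(110), np.int64(551)), (np.int64(680), np.int64(42), np.int64(557))]
68 [(np.int64(682), np.int64(262), np.int64(527)), (np.int64(682), np.int64(171), np.int64(529)), (np.int64(682), np.int64(114), np.int64(531)), (np.int64(681), np.int64(44), np.int64(535))]
76 [(np.int64(682), np.int64(272), np.int64(503)), (np.int64(682), np.int64(178
[... 2229 characters left out ...]
47), np.int64(429), np.int64(119)), (np.int64(647), np.int64(278), np.int64(126)), (np.int64(649), np.int64(183), np.int64(125)), (np.int64(657), np.int64(68), np.int64(98))]
180 [(np.int64(644), np.int64(455), np.int64(56)), (np.int64(645), np.int64(296), np.int64(59)), (np.int64(645), np.int64(193), np.int64(66)), (np.int64(652), np.int64(71), np.int64(45))]
188 [(np.int64(637), np.int64(478), np.int64(1)), (np.int64(640), np.int64(312), np.int64(0)), (np.int64(642), np.int64(205), np.int64(-3)), (np.int64(642), np.int64(73), np.int64(4))]
orange [0.39704605 0.00492574 0.03015182] [0.50114601 0.48221017 1.10306147]
small [0.40327451 0.00492574 0.04964547] [0.59614519 0.34052299 1.10306147]
```

Emit:
drive_tool(plan=[[0,0,-0.013,0,0,8.4,-1],[0,0,-0.013,0,0,8.4,-1],[0,0,-0.013,0,0,8.4,-1],[0,0,-0.013,0,0,8.4,-1],[0,0,-0.013,0,0,8.4,-1],[0,0,-0.013,0,0,8.4,-1],[0,0,-0.013,0,0,8.4,-1],[0,0,-0.013,0,0,8.4,-1],[0,0,-0.01,0,0,7.8,-1]])

```text
t: 1.0
tcp_pos: [0.161, 0.6037, 0.3596]
tool_rot: [0.709, 0.705, -0.0, 0.0]
force: [0.5, -0.7, 0.0]
finger_gap: -0.0
gripper_force: 0.0
```

Emit:
drive_tool(plan=[[-0.031,0.035,0,0,0,0,-1],[-0.031,0.035,0,0,0,0,-1],[-0.031,0.035,0,0,0,0,-1],[-0.031,0.035,0,0,0,0,-1],[-0.031,0.035,0,0,0,0,-1],[-0.031,0.035,0,0,0,0,-1],[-0.031,0.035,0,0,0,0,-1],[-0.031,0.035,0,0,0,0,-1],[-0.031,0.035,0,0,0,0,-1],[-0.031,0.035,0,0,0,0,-1]])

```text
t: 2.0
tcp_pos: [0.5123, 0.2926, 0.3589]
tool_rot: [0.707, 0.707, -0.0, -0.0]
force: [-0.0, 0.6, 0.8]
finger_gap: 0.006
gripper_force: 0.0
```

Emit:
drive_tool(plan=[[-0.035,0.037,0,0,0,0,-1],[-0.034,0.037,0,0,0,0,-1],[0,0,0.035,0,0,0,-1],[0,0,0.035,0,0,0,-1],[0,0,0.027,0,0,0,-1],[0,0,0.02,0,0,0,-1],[0,0,0,0,0,0,-1]])

```text
t: 2.7
tcp_pos: [0.5821, 0.2254, 0.2383]
tool_rot: [0.707, 0.707, -0.004, -0.003]
force: [-1.0, -0.7, 0.5]
finger_gap: -0.001
gripper_force: 0.0
```

Run:
```python
from m import *
o=[]
for n,b in(('side',(255,200,70,70)),('top',(185,180,70,70))):
    s=snap(n); x,y,w,h=b; o.append(cv2.resize(s['image'][y:y+h,x:x+w,::-1],(400,400),interpolation=cv2.INTER_CUBIC))
cv2.imwrite('pics/b.png',np.hstack(o)); st=manip.sense(); print(st['tcp_pos'],st['force'],st['q'])
```

```text
[0.58465803 0.22607692 0.24218536] [-0.25739936  0.65108561 -0.31013156] [ 1.90962566e-01  5.33694635e-01  1.43052949e+00 -1.21451865e-05
  1.17814265e+00  1.90008485e-01]
```

View pics/b.png

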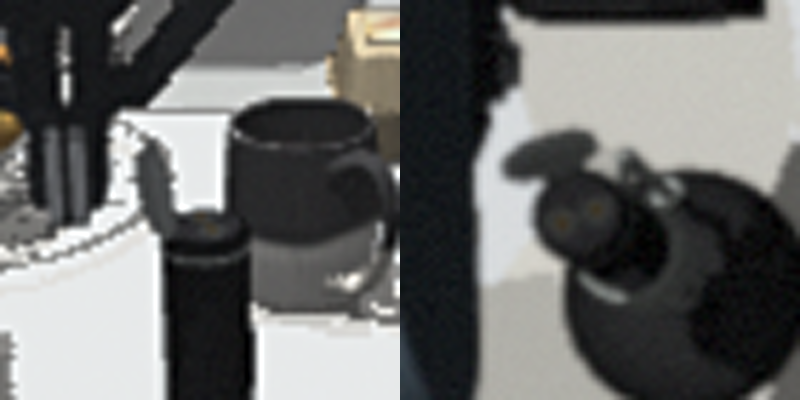

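The side crop shows the shut fingertips at about (65,210), one finger gap outside the upright cap at (155,185). The top crop shows them off the cap's outer side. Pushing inward.

Emit:
drive_tool(plan=[[-0.0024,-0.005,0,0,0,0,-1],[-0.0024,-0.005,0,0,0,0,-1],[-0.0024,-0.005,0,0,0,0,-1],[-0.0024,-0.005,0,0,0,0,-1],[-0.0024,-0.005,0,0,0,0,-1],[-0.0024,-0.005,0,0,0,0,-1],[-0.0024,-0.005,0,0,0,0,-1],[-0.0024,-0.005,0,0,0,0,-1],[-0.0024,-0.005,0,0,0,0,-1],[-0.0024,-0.004,0,0,0,0,-1]])

```text
t: 3.8
tcp_pos: [0.5351, 0.2018, 0.2423]
tool_rot: [0.707, 0.707, -0.0, -0.0]
force: [-0.2, -0.2, -0.1]
finger_gap: 0.003
gripper_force: 0.0
```

Emit:
drive_tool(plan=[[0,0,0.003,0,0,0,-1],[0,0,0.003,0,0,0,-1],[0,0,0.003,0,0,0,-1],[0,0,0.002,0,0,0,-1],[0,0,0,0,0,0,-1],[0,0,0,0,0,0,-1]])

```text
t: 4.4
tcp_pos: [0.5358, 0.2021, 0.2311]
tool_rot: [0.707, 0.707, -0.0, -0.0]
force: [1.0, 0.3, -0.6]
finger_gap: -0.003
gripper_force: 0.0
```

Tip is now at z about 0.217, with the shut cap's top expected at 0.215. Pressing gently, with a force reading after each step.

Emit:
drive_tool(plan=[[0,0,0.001,0,0,0,-1],[0,0,0.001,0,0,0,-1],[0,0,0.001,0,0,0,-1],[0,0,0,0,0,0,-1]])

```text
t: 4.8
tcp_pos: [0.5365, 0.2023, 0.2298]
tool_rot: [0.707, 0.707, 0.001, 0.001]
force: [-0.2, -0.2, 6.9]
finger_gap: -0.003
gripper_force: 3.1
```

Emit:
drive_tool(plan=[[0,0,0.001,0,0,0,-1],[0,0,0.0005,0,0,0,-1],[0,0,0,0,0,0,-1],[0,0,0,0,0,0,-1]])

```text
t: 5.2
tcp_pos: [0.5371, 0.2024, 0.2296]
tool_rot: [0.707, 0.707, 0.002, 0.001]
force: [-1.7, -0.1, 11.4]
finger_gap: 0.0
gripper_force: 5.7
```

Emit:
drive_tool(plan=[[0,0,-0.005,0,0,0,-1],[0,0,-0.03,0,0,0,-1],[0,0,-0.04,0,0,0,0],[0,0,-0.04,0,0,0,1],[0,0,0,0,0,0,1],[0,0,0,0,0,0,1]])

```text
t: 5.8
tcp_pos: [0.5359, 0.2021, 0.3428]
tool_rot: [0.707, 0.707, 0.001, 0.001]
force: [-0.1, 0.1, -0.6]
finger_gap: 0.682
gripper_force: 0.0
```

Run:
```python
from m import *
o=[]
for n,b in(('side',(255,200,70,70)),('top',(185,180,70,70))):
    s=snap(n); x,y,w,h=b; o.append(cv2.resize(s['image'][y:y+h,x:x+w,::-1],(400,400),interpolation=cv2.INTER_CUBIC))
    c=cloud(s)[180:300,180:330].reshape(-1,3)
    t=c[(abs(c[:,0]-.54)<.03)&(abs(c[:,1]-.2)<.03)&(c[:,2]>.19)&(c[:,2]<.245)]
    u=t[t[:,2]>.209];print(n,len(t),t[:,2].max() if len(t) else 0,len(u),u.min(0),u.max(0),u.mean(0))
cv2.imwrite('pics/c.png',np.hstack(o)); st=manip.sense(); print(st['tcp_pos'],st['force'],st['finger_gap'])
```

```text
side 252 0.21649280603596743 117 [0.52075288 0.18729557 0.20928115] [0.55566782 0.21771963 0.21649281] [0.53773587 0.20487616 0.21342083]
top 281 0.22141813496442708 249 [0.51877295 0.18513984 0.20930872] [0.55612339 0.21708163 0.22141813] [0.53721254 0.20056625 0.21610701]
[0.53469049 0.20184509 0.34046904] [ 0.41014121  0.08593739 -0.63342427] 0.8448257270041788
```

View pics/c.png

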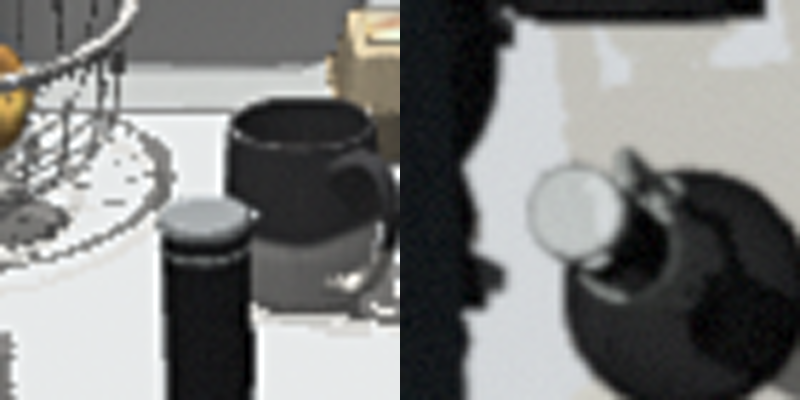

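The cap lies flat and shut in both views: light disc at (205,215) in the side crop and (575,212) in the top crop, top at z about 0.216 with no lip standing. Now the grasp.

Emit:
drive_tool(newtons=60, plan=[[-0.0005,0.0025,0.03,0,0,0,1],[0,0,0.035,0,0,0,1],[0,0,0.035,0,0,0,1],[0,0,0.035,0,0,0,1],[0,0,0.026,0,0,0,1],[0,0,0,0,0,0,1],[0,0,0,0,0,0,1]])

```text
t: 6.6
tcp_pos: [0.5375, 0.2014, 0.1797]
tool_rot: [0.707, 0.707, -0.001, -0.001]
force: [-0.3, -0.1, 0.5]
finger_gap: 0.999
gripper_force: 0.0
```

Emit:
drive_tool(newtons=60, plan=[[0,0,0,0,0,0,0],[0,0,0,0,0,0,-0.5],[0,0,0,0,0,0,-1],[0,0,0,0,0,0,-1],[0,0,0,0,0,0,-1],[0,0,0,0,0,0,-1],[0,0,0,0,0,0,-1],[0,0,0,0,0,0,-1]])

```text
t: 7.4
tcp_pos: [0.5385, 0.2017, 0.182]
tool_rot: [0.707, 0.707, 0.001, 0.0]
force: [-1.4, 0.4, 6.6]
finger_gap: 0.374
gripper_force: 58.9
```

Emit:
drive_tool(plan=[[0,0,-0.005,0,0,0,-1],[0,0,-0.01,0,0,0,-1],[0,0,-0.02,0,0,0,-1],[0,0,-0.02,0,0,0,-1],[0,0,-0.02,0,0,0,-1],[0,0,-0.02,0,0,0,-1],[0,0,-0.03,0,0,0,-1],[0,0,-0.03,0,0,0,-1],[0,0,0,0,0,0,-1]])

```text
t: 8.3
tcp_pos: [0.5405, 0.202, 0.3408]
tool_rot: [0.707, 0.708, 0.004, 0.003]
force: [0.4, 0.5, -1.6]
finger_gap: 0.377
gripper_force: 60.4
```

Run:
```python
from m import *
s=snap('side'); cv2.imwrite('pics/d.png',cv2.resize(s['image'][130:350,200:400,::-1],(545,600),interpolation=cv2.INTER_CUBIC))
st=manip.sense(); print(st['tcp_pos'],st['force'],st['gripper_force'],st['finger_gap'])
```

```text
[0.53912066 0.20174694 0.33819902] [-0.61848548  0.20176839 -2.04672078] 60.362534523010254 0.37395713151134496
```

View pics/d.png

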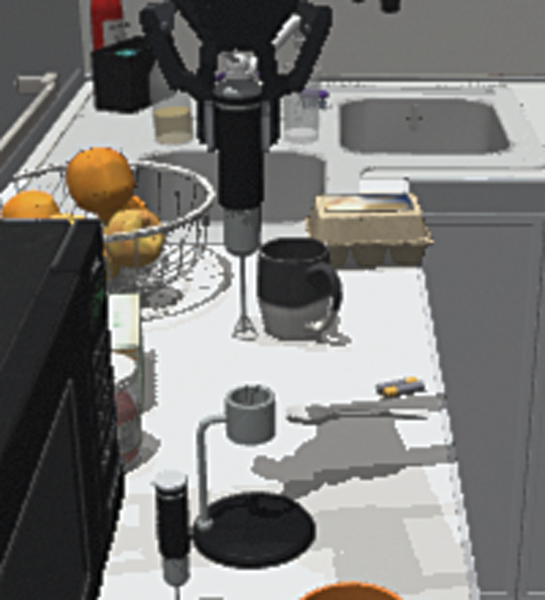

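The frother is up and upright in the grip, whisk at crop (245,330) well above the worktop, cap still on. Check the tip offset, then carry to the mug.

Emit:
drive_tool(plan=[[-0.02,-0.002,0,0,0,0,-1],[-0.04,-0.004,0,0,0,0,-1],[-0.045,-0.004,0,0,0,0,-1],[-0.045,-0.004,0,0,0,0,-1],[-0.045,-0.004,0,0,0,0,-1],[-0.04,-0.004,0,0,0,0,-1],[-0.035,-0.003,0,0,0,0,-1],[-0.022,-0.002,0,0,0,0,-1]])

```text
t: 9.15
tcp_pos: [0.51, -0.0927, 0.334]
tool_rot: [0.708, 0.707, -0.001, -0.002]
force: [0.2, -0.0, -1.0]
finger_gap: 0.368
gripper_force: 60.4
```

Emit:
drive_tool(plan=[[0,0,0,0,-5,0,-1],[0,0,0,0,-7,0,-1],[0,0,0,0,-7,0,-1],[0,0,0,0,-7,0,-1],[0,0,0,0,-7,0,-1],[0,0,0,0,-4,0,-1],[0,0,0,0,0,0,-1],[0,0,0,0,0,0,-1]])

```text
t: 9.95
tcp_pos: [0.5109, -0.0901, 0.3345]
tool_rot: [0.67, 0.672, -0.224, 0.223]
force: [-0.2, 0.6, -1.2]
finger_gap: 0.369
gripper_force: 60.3
```

```bash
cat > look.py <<'E'
from m import *
import sys
from scipy.spatial.transform import Rotation as R
st=manip.sense(); p=st['tcp_pos']; q=R.from_quat(st['tool_rot']); a=q.as_matrix()[:,2]
print('tcp',p.round(4),'axis',a.round(3),'tilt',np.degrees(np.arccos(-a[2])).round(2),'tip',(p+.162*a).round(4),st['force'].round(1),st['gripper_force'],st['finger_gap'],st['t'])
o=[]
for n,b in(('side',(250,130,110,150)),('top',(340,160,110,150))):
    s=snap(n); x,y,w,h=b; o.append(cv2.resize(s['image'][y:y+h,x:x+w,::-1],(400,545),interpolation=cv2.INTER_CUBIC))
    E=s['extrinsics']
    for k in (0,.162): # predicted pixel of tcp and tip
        c=E[:3,:3].T@(p+k*a-E[:3,3]); print(n,k,(s['cx']-s['f']*c[0]/c[2]).round(1),(s['cy']+s['f']*c[1]/c[2]).round(1))
    X=cloud(s); m=X[(abs(X[...,0]-.512)<.06)&(abs(X[...,1]+.182)<.06)&(X[...,2]>.09)&(X[...,2]<.1)]
    print(len(m), (m.min(0)+m.max(0))/2)
    # points along the frother's axis
    d=X.reshape(-1,3)-p; t=d@a; r=np.linalg.norm(d-t[:,None]*a,axis=1)
    for lo,hi,rm in((.085,.093,.02),(.1,.15,.012),(.155,.17,.014)):
        i=(t>lo)&(t<hi)&(r<rm); e=(d-t[:,None]*a)[i]
        if i.any(): print(lo,i.sum(),e.mean(0).round(4),t[i].max().round(4))
cv2.imwrite('pics/'+sys.argv[1],np.hstack(o))
E
python3 look.py e.png
```

```text
tcp [ 0.5109 -0.0901  0.3345] axis [-0.001 -0.6   -0.8  ] tilt 36.89 tip [ 0.5107 -0.1873  0.2049] [-0.2  0.6 -1.2] 60.344460010528564 0.36878973919953556 9.95
side 0 307.2 146.9
side 0.162 308.8 184.7
95 [ 0.5139938  -0.18426924  0.09333213]
0.085 7 [-0.0018  0.0075 -0.0057] 0.0913
0.1 16 [-0.0004  0.0007 -0.0005] 0.148
0.155 12 [-0.0015  0.0023 -0.0017] 0.1647
top 0 376.2 224.8
top 0.162 418.7 234.9
212 [ 0.51346253 -0.18057916  0.09502315]
0.085 5 [-0.0056 -0.0056  0.0042] 0.0858
0.1 28 [-0.0014 -0.0023  0.0018] 0.1497
0.155 29 [-0.0011 -0.0023  0.0017] 0.1614
```

View pics/e.png

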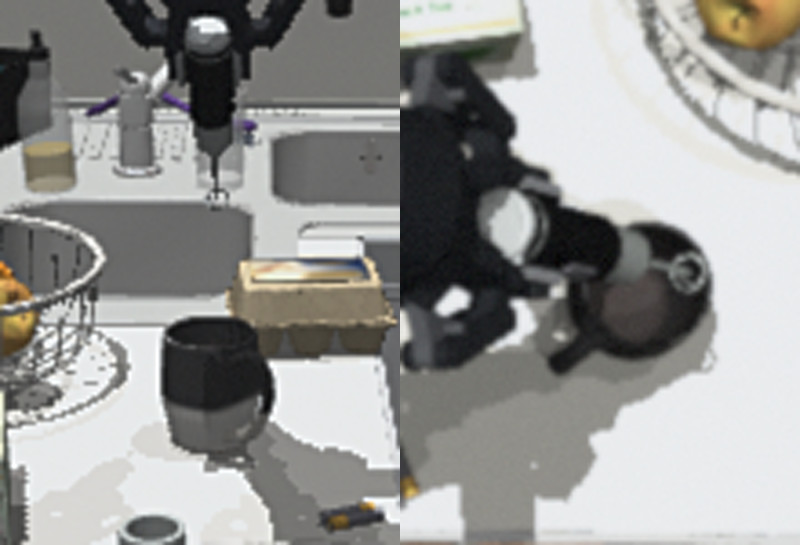

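The frother leans about 37° with the whisk above the mug's mouth: side crop (215,195), top crop (688,270). The shut cap is visible. Lowering straight down about 150 mm.

Emit:
drive_tool(plan=[[0.0113,0.003,0.015,0,0,0,-1],[0.0113,0,0.015,0,0,0,-1],[0.0113,0,0.015,0,0,0,-1],[0.0113,0,0.015,0,0,0,-1],[0.0113,0,0.015,0,0,0,-1],[0.0113,0,0.015,0,0,0,-1],[0,0,0,0,0,0,-1],[0,0,0,0,0,0,-1]])

```text
t: 10.85
tcp_pos: [0.5147, -0.0913, 0.2236]
tool_rot: [0.671, 0.67, -0.224, 0.224]
force: [-0.7, 0.6, -1.8]
finger_gap: 0.368
gripper_force: 60.3
```

Emit:
drive_tool(plan=[[0.006,0,0.008,0,0,0,-1],[0.006,0,0.008,0,0,0,-1],[0.006,0,0.008,0,0,0,-1],[0.0046,0,0.006,0,0,0,-1],[0,0,0,0,0,0,-1],[0,0,0,0,0,0,-1]])

```text
t: 11.45
tcp_pos: [0.5144, -0.0905, 0.1853]
tool_rot: [0.67, 0.671, -0.225, 0.224]
force: [-0.4, -0.0, -1.5]
finger_gap: 0.375
gripper_force: 60.3
```

```bash
python3 look.py f.png
```

```text
tcp [ 0.5144 -0.0905  0.1853] axis [ 0.    -0.602 -0.799] tilt 37.01 tip [ 0.5144 -0.188   0.0559] [-0.4 -0.  -1.5] 60.34512162208557 0.3745267332453105 11.45
side 0 306.5 202.6
side 0.162 307.9 232.7
88 [ 0.51555536 -0.18142144  0.09411317]
0.085 7 [-0.0021  0.007  -0.0053] 0.0895
0.1 13 [-0.0004  0.0062 -0.0047] 0.1127
top 0 367.0 233.5
top 0.162 404.7 241.0
242 [ 0.51371683 -0.18283625  0.09494814]
0.085 1 [-0.0013 -0.0108  0.0082] 0.0858
0.1 22 [-0.0007 -0.0017  0.0013] 0.1493
0.155 17 [-0.0014 -0.0022  0.0016] 0.1604
```

View pics/f.png

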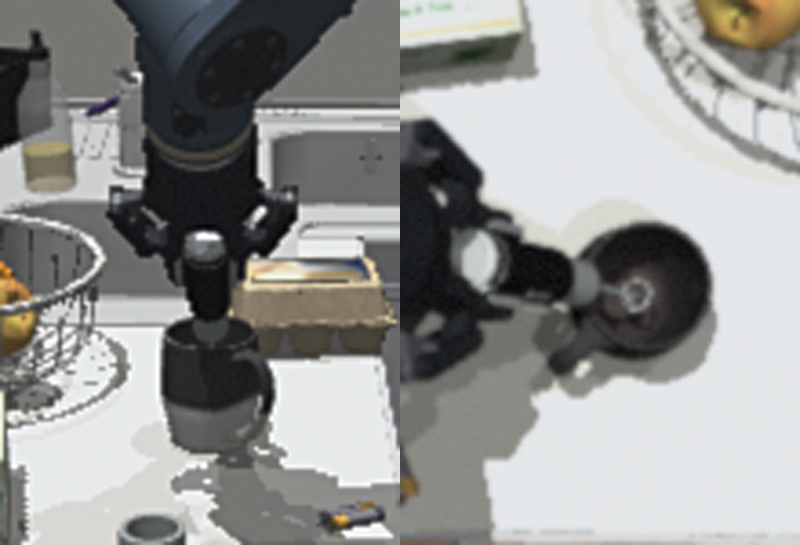

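Whisk at (636,293) in the top crop, inside the mug: 41 mm below the rim, 49 mm above the bottom, about 6 mm from the axis, leaning 37°. The mug has not moved and there are no contact forces.

```bash
python3 -c "
from station import manip
print(manip.sign_off())"
```

```text
the job is handed in; nothing more can be done
None
```

The job is handed in: the battery cap is pushed shut, and the gripper holds the frother leaning 37° with its whisk about 41 mm below the two-tone mug's rim and 6 mm off its middle. It finished at about 11.6 s, with the mug where it was.

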